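Load a drilling jig and lock its cam knob

ROBOT

A 7-joint arm with a two-finger parallel gripper is mounted at the origin on a cart in front of the work surface, level with it; the furniture and walls round the work are solid. World frame = base frame: x ahead of the robot, y to its left, z up, the work surface at z = 0. Lengths are in m, angles in rad, forces in N, time in s.
With the tool pointing down it reaches from about 0.425 to 1.025 m from the base axis. Payload 9.4 kg.
Tool frame: the origin (TCP) lies between the finger pads; the fingertips stand 19 mm ahead of it and the grasp point (between the pads) is the TCP; z points along the fingers, y is the line along which they close (so a half turn about z gives the same grasp; the last joint's range is limited). The gripper opens to 93 mm and grips with 3 to 60 N. Pads are 15 mm wide; open, the fingers measure 128 mm over their backs; the gripper's body (75 mm by 188 mm) begins 65 mm behind the grasp point.
Start: joints at [1.128, 0.599, -0.003, 1.599, 0.002, 0.943, -0.08], TCP at [0.259, -0.677, 0.238] pointing down, gripper open.
Joint ranges: [-2.57, 2.57], [-0.35, 1.97], [-1.29, 1.29], [0.11, 2.56], [-1.05, 4.19], [0.11, 1.86], [-2.63, 2.63]. Speed limits (rad/s): [2.22, 2.22, 3.01, 3.01, 3.14, 3.14, 3.14].

INTERFACE

Orientations are given as a rotation vector (axis times angle).
In Python, from cell import bot gives the robot as it stands.
- The arm moves only by the tool play_rows, never from a script. Its argument "motion" is text: rows parted by semicolons, each of 5 numbers parted by spaces: the closure in counts, from 0 (fully open) to 255 (shut), then the shift along the tool's x, y, z in units of 0.12 m (1.0 is 0.12 m), then the turn about the tool's z in units of 180 degrees (1.0 is 180 degrees). A call has 1 to 20 rows; each row is the pose to reach, as a shift and turn from the pose commanded when the call began, along the tool's axes at that moment, turning the shorter way round; what a row does not reach only later rows make up. A row lasts 1/10 s, in which the tool goes at most 50 mm and 8.59 degrees, less where a joint would pass 70% of its speed; a pose out of reach is approached as far as the arm can. A call with a number of a shift or a turn outside -1 to 1 is refused whole. A call with a gripper value outside its range is refused whole. The fingers move at their own pace and stop on an object; "squeeze" is the grip in N (left out, the last holds). Time passes only in rows, so rows that repeat a pose let the fingers close. It gives the time, the measured TCP pose, the force, the opening and the grip force at its end, in the units of the state.
- bot.read_state(): the state, without advancing time (a new reading comes with each control period).
- bot.read_camera(name): name is "side" or "top"; returns a dict with "frame" (480x640x3 uint8, red, green, blue), "fov_y" (degrees; the focal length in pixels is half the picture's height over the tangent of half this angle, whatever the lens; pixels are square), "cx", "cy" (the principal point, pixels), "R" (3x3) and "t" (3): a world point X has camera coordinates R X + t. Camera axes: x right, y down, z forward; pixel columns grow to the right and rows downward; lengths in m; the calibration is good to about 2 mm. A picture is of the moment at which its call begins. There is no depth.
- bot.job_done(): hands the job in; it is judged then, once.
The state is a dict: "clock": time; "joints": joint angles; "dq": joint speeds; "tau": joint torques, N m; "eef_pos": TCP position; "ee_rot": TCP orientation; "wrist_force": force on the tool from outside, world axes, zero at the start; "wrist_torque": the same for the moment, N m; "finger_gap": finger opening in m; "grip_force": force on a finger pad.
Only numpy, scipy, OpenCV 4.12 (cv2) and the standard library are available. Lean on these libraries where they do the work, as an engineer would, in place of code of your own. Each camera call takes 0.05 s, during which the arm holds its last target. There are 200 camera calls.

TASK

Lay the beech backing block in the nest of the drilling jig, let go of it, then turn the jig's cam knob clockwise until the sprung index pin drops into the cam's notch and the block is clamped against the fence. Stop as soon as the pin is in and let go: do not force the knob against the engaged pin. Leave the other things on the bench alone.

Things in the scene. Friction and masses are not known exactly. Their poses are not given: they have to be found in the camera images.
- jig: Steel drilling jig, fixed. Origin on the bench under the plate, z up, y along the plate from fence end to knob end. Plate 110 (x) x 285 (y -120 to +165) x 14 mm. Fence: wall 30 mm high at the -y end, face at y = -100. Four posts, 10 mm thick, 18 mm high, tapered tops, at x = +-37, y = -85 and +5 (64 mm clear between them in x). A steel index pin, 6 mm thick, in a block at the knob end rides on the cam's edge, pressed by 4 N.
- nest (a point): Middle of the nest on the plate's upper face, at x = 0, y = -40, z = 14 mm of the jig; axes as the jig's. A block lying flat here, its length along y, touches the fence at one end and leaves 8 mm to the slack pressure foot at the other; lay it anywhere in that gap: the turning cam pushes it home to the fence.
- block_center (a point): Centre (half-way up, 16 mm) of the loose beech backing block, 60 (x) x 120 (y) x 32 (z) mm, plain wood with drill holes, 0.2 kg. It may be put in either way round.
- knob_grip (a point): Point on the knob's upright axis, 74 mm above the bench, in the black wing bar by which the cam knob is turned: bar 56 mm long (along this point's x axis, which turns with the knob), 12 mm thick (y), from 54 to 86 mm above the bench, over a 58 mm black disc. The axis is at x = 0, y = +85 mm of the jig. The parts round it are lower than 54 mm.
- cam_knob: The cam knob, origin on its axis, x along the bar. It starts at its slack stop, turns clockwise seen from above and springs back if let go too early: turn it in one grasp. The pin drops 0.55 to 1.3 rad from the start; where is not measured. Turning takes 0.05 to 0.2 N m; then, the pin in the notch, the knob snaps on a little and stops hard after some 0.1 rad of play: from there the torque climbs steeply.
- foot: The jig's sprung steel pressure foot, 34 mm wide, 20 mm high, between nest and knob; its face is at y = +28 mm of the jig when slack (128 mm from the fence). The cam drives it 14 mm per rad towards the fence.
- wood_block: The beech backing block; origin at the centre of its underside.
- sanding_block: Bystander: wooden sanding block 62 x 111 x 34 mm with a grooved top edge, to the right.
- oil_bottle: Bystander: oil bottle with a pointed cap, 43 mm thick, 143 mm tall.
- parts_tin: Bystander: open round tin of screws, 67 mm wide, 32 mm high.
- hex_key_5: Bystander: black hex key 30 x 82 x 6 mm lying before the jig.
Mind the look-alikes: they are no part of the job. Leave any pink look-alike of the wood_block alone.

How it is judged:
On the way, in this order (a step that is already met when the one before it is completed fails the run):
1. the block lies flat in the nest between the guide posts, let go, the pin not yet dropped (horizontal distance between block_center and nest below 0.012 m and z of block_center in the frame of nest below 0.0185 m and angle between the y axis of wood_block and the y axis of jig, either way round below 0.12 rad and contact force between the fingers and wood_block below 0.1 N and horizontal distance between pin_tip and cam_knob above 0.0366 m), for 0.2 s.
2. the index pin has dropped into the notch (horizontal distance between pin_tip and cam_knob below 0.0353 m), for 0.2 s.
At the end, for the whole second after the job is handed in: The index pin is in the notch (over 3 of its 4.5 mm), the block lies flat on the plate (within 2.5 mm), its end against the fence (within 2 mm), square to the jig within 0.06 rad and within 4 mm of the nest's middle, pressed by the foot with over 1.5 N, at rest, and everything is released (horizontal distance between pin_tip and cam_knob below 0.0353 m and horizontal distance between block_center and nest below 0.004 m and y of block_center in the frame of nest below 0.002 m and z of block_center in the frame of nest below 0.0185 m and angle between the y axis of wood_block and the y axis of jig, either way round below 0.06 rad and contact force between foot and wood_block above 1.5 N and linear speed of wood_block below 0.02 m/s); the robot touches nothing.
It fails at once if the knob was forced against the pin (over 20 N on the pin's tip, about 0.6 N m at the knob) (contact force between pin_tip and cam_knob above 20 N).
It fails at once if a bystander was disturbed (distance of any of sanding_block, oil_bottle, parts_tin, hex_key_5 from where it was at the start of the episode above 0.03 m or angle between oil_bottle's own z axis and vertical above 0.4 rad).
It also fails if it takes over 70 s, if anything falls off the work surface, if the arm or the gripper's body presses on something with over 40 N, if the wrist force passes 120 N, or if a joint passes its speed limit or range.

## Working session

There is one attempt and no reset: what is moved stays moved. The work goes in short steps, Python scripts to look and compute and a tool call to move; the robot and the scene stay as the last step left them, time stands still between calls to the robot, and variables do not carry over. Pictures are saved under pics/ and viewed, at most 10 in all, crops included, and the job is handed in when it is done.

Besides the shell and the picture viewer there is one more tool, called after "Call:" as name(argument=value, ...) on one line, values as JSON. play_rows: Moves the arm, as the interface text tells. Shifts and turns lie within -1 to 1; 1 stands for 0.12 m of shift or 180 degrees of turn. Its arguments: {"type":"object","properties":{"motion":{"type":"string"},"squeeze":{"type":"number"}},"required":["motion"]}

```bash
mkdir -p pics; cat > h.py <<'E'
import numpy as np, cv2
from cell import bot
def ray(c,u,v):
    f=240/np.tan(np.radians(c["fov_y"])/2)
    R=np.array(c["R"]);t=np.array(c["t"])
    d=R.T@np.array([(u-c["cx"])/f,(v-c["cy"])/f,1]); return -R.T@t,d
def onz(c,u,v,z):
    o,d=ray(c,u,v); return o+d*(z-o[2])/d[2]
def proj(c,X):
    f=240/np.tan(np.radians(c["fov_y"])/2)
    p=np.array(c["R"])@np.array(X)+np.array(c["t"]); return f*p[0]/p[2]+c["cx"],f*p[1]/p[2]+c["cy"]
def shot(n,f):
    c=bot.read_camera(n); cv2.imwrite(f,c["frame"][:,:,::-1]); np.save(f+".npy",c,allow_pickle=True); return c
def load(f): return np.load(f+".npy",allow_pickle=True).item()
E
python3 - <<'E'
from h import *
for n in("top","side"):
    c=shot(n,f"pics/{n}0.png"); print(n,c["fov_y"],c["cx"],c["cy"],-np.array(c["R"]).T@np.array(c["t"]),np.array(c["R"]).round(3).tolist())
    print([k for k in c])
print(bot.read_state())
E
```

```text
top 49.81058692042964 320.06826604958565 234.6696438032032 [0.47857816 0.0958755  1.13908476] [[0.02, -1.0, 0.022], [-0.998, -0.021, -0.058], [0.058, -0.021, -0.998]]
['frame', 'fov_y', 'cx', 'cy', 'R', 't']
side 55.82927701098772 315.38102837464635 233.8143954963797 [0.23160219 0.86858189 0.59630328] [[-0.927, -0.376, 0.004], [-0.195, 0.472, -0.86], [0.322, -0.797, -0.511]]
['frame', 'fov_y', 'cx', 'cy', 'R', 't']
{'clock': 0.1, 'joints': array([ 1.12832589,  0.60008465, -0.00256342,  1.60001387,  0.00184243,
        0.94289133, -0.07980603]), 'dq': array([ 8.61028119e-06,  1.25112694e-03, -6.69340631e-04, -3.29576177e-03,
        9.26104362e-04, -6.10828738e-04,  5.05413523e-04]), 'tau': array([ 4.53623448e-03, -7.66554952e+01,  1.50184348e+00, -2.52937639e+01,
       -5.22666564e-02,  1.36023149e-02,  6.23081542e-05]), 'eef_pos': array([ 0.25916238, -0.67667893,  0.23683033]), 'ee_rot': array([-3.08785974e+00, -5.71255370e-01,  6.32374407e-04]), 'wrist_force': array([-0.23492163, -0.94587123, -0.91586383]), 'wrist_torque': array([ 0.02594245, -0.01022715,  0.00305994]), 'grip_force': 0.0, 'finger_gap': 0.09290892596731203}
```

View pics/top0.png

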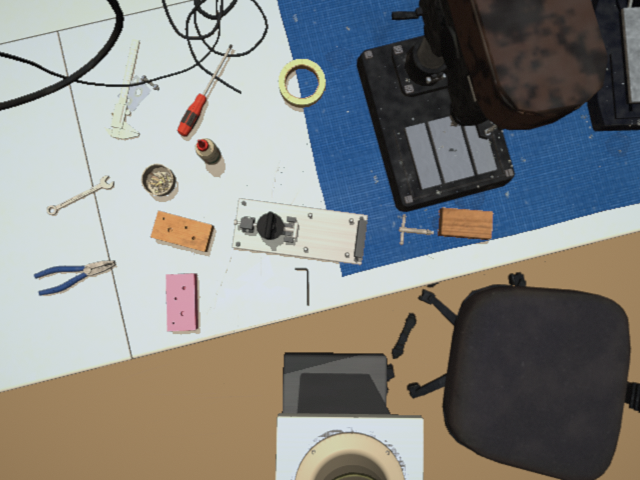

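View pics/side0.png

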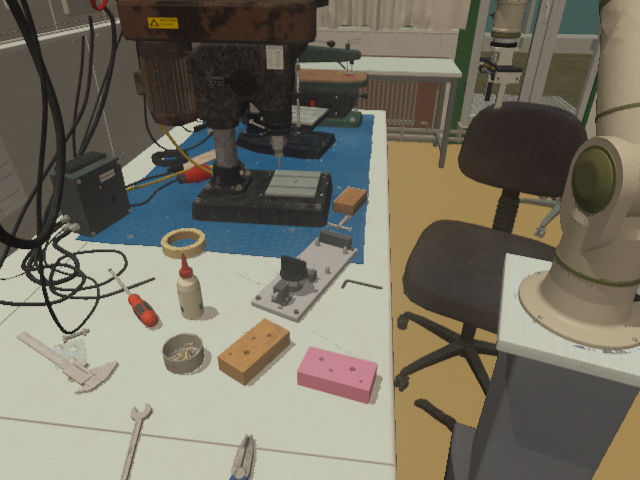

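The top view shows the drilled brown block at (183,231), a pink look-alike at (182,303), and a grooved block without holes at (467,223). The jig is at (300,230), with its knob at (270,226) and its fence at (361,240). The brown drilled block at (183,231) fits the description: it is plain wood with holes. The pink one is excluded, and the one on the right is the sanding block.

```bash
python3 - <<'E'
from h import *
c=load("pics/top0.png"); im=c["frame"]; 
hsv=cv2.cvtColor(im,cv2.COLOR_RGB2HSV)
m=cv2.inRange(hsv,(5,100,60),(18,255,255)); m[:195]=0;m[265:]=0;m[:,:140]=0;m[:,230:]=0
m=cv2.morphologyEx(m,cv2.MORPH_CLOSE,np.ones((7,7)))
k=max(cv2.findContours(m,0,2)[0],key=cv2.contourArea)
r=cv2.minAreaRect(k); b=cv2.boxPoints(r); print("block px",r)
P=np.array([onz(c,*p,0.032)[:2] for p in b]); print(P.round(4),P.mean(0),[np.linalg.norm(P[i]-P[i-1]).round(4) for i in range(4)])
a=im[185:345,140:380]; a=cv2.resize(a,None,fx=3.3,fy=3.3,interpolation=cv2.INTER_CUBIC)
cv2.imwrite("pics/crop.png",a[:,:,::-1])
E
```

```text
block px ((181.85687255859375, 231.16183471679688), (57.652015686035156, 27.312240600585938), 14.931418418884277)
[[0.5304 0.4342]
 [0.5872 0.4214]
 [0.5579 0.3019]
 [0.5012 0.315 ]] [0.54420392 0.36812532] [np.float64(0.1226), np.float64(0.0582), np.float64(0.123), np.float64(0.0582)]
```

View pics/crop.png

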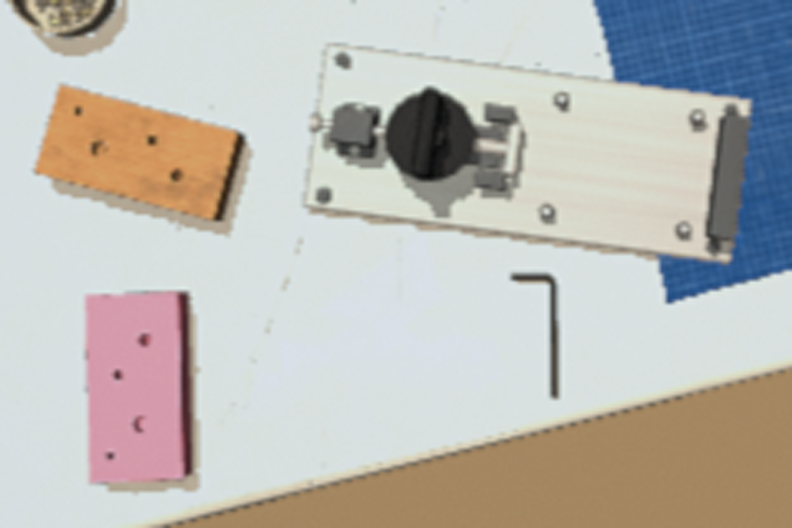

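The crop confirms that the brown block has the drill holes and is plain wood. It also gives the plate corners (328,43), (750,99), (730,262), (304,207), the posts (562,101), (698,118), (684,231), (547,213), and the bar ends (430,90) and (428,175).

```bash
python3 - <<'E'
from h import *
from scipy.optimize import least_squares
c=load("pics/top0.png")
q=lambda u,v:(140+(u+.5)/3.3-.5,185+(v+.5)/3.3-.5)
D=[((328,43),(55,165,14)),((750,99),(55,-120,14)),((730,262),(-55,-120,14)),((304,207),(-55,165,14)),
((562,101),(37,5,32)),((698,118),(37,-85,32)),((684,231),(-37,-85,32)),((547,213),(-37,5,32))]
W=np.array([onz(c,*q(*u),p[2]/1e3)[:2] for u,p in D]); J=np.array([p[:2] for u,p in D])/1e3
T=lambda s,X:np.array([s[0]+np.cos(s[2])*X[:,0]-np.sin(s[2])*X[:,1],s[1]+np.sin(s[2])*X[:,0]+np.cos(s[2])*X[:,1]]).T
s=least_squares(lambda s:(T(s,J)-W).ravel(),[.5,.1,0]); s=s.x; print("jig",s,((T(s,J)-W)*1e3).round(1).tolist())
print("nest",T(s,np.array([[0,-.04]])),"nest-2mm",T(s,np.array([[0,-.036]])),"knob",T(s,np.array([[0,.085]])))
a,b=[onz(c,*q(*u),.086)[:2] for u in((430,90),(428,177))]; print("bar",a,b,(a+b)/2,np.linalg.norm(a-b),np.arctan2(*(a-b)[::-1]))
# side view check
d=load("pics/side0.png"); im=d["frame"].copy()
for p in J: cv2.circle(im,tuple(int(round(x)) for x in proj(d,[*T(s,p[None])[0],.014 if abs(p[0])>.05 else .032])),1,(255,0,0),-1)
B=np.array([[.5304,.4342],[.5872,.4214],[.5579,.3019],[.5012,.315]])
for p in B: cv2.circle(im,tuple(int(round(x)) for x in proj(d,[*p,.032])),1,(0,0,255),-1)
cv2.imwrite("pics/chk.png",cv2.resize(im[210:400,200:400],None,fx=3,fy=3)[:,:,::-1])
from scipy.spatial.transform import Rotation as Ro
print(Ro.from_rotvec(bot.read_state()["ee_rot"]).as_matrix().round(3))
E
```

```text
jig [ 0.5480441   0.09481969 -0.11101456] [[-0.1, 1.6], [-0.6, -1.5], [-1.7, -0.9], [-0.6, 1.2], [1.2, 0.1], [0.4, -0.5], [0.6, -0.2], [0.7, 0.1]]
nest [[0.54361264 0.05506592]] nest-2mm [[0.54405578 0.0590413 ]] knob [[0.55746097 0.17929645]]
bar [0.58410566 0.17740458] [0.5301947  0.17726696] [0.55715018 0.17733577] 0.053911130114619676 0.0025527183142554292
[[ 0.934  0.358 -0.001]
 [ 0.358 -0.934  0.001]
 [-0.    -0.001 -1.   ]]
```

View pics/chk.png

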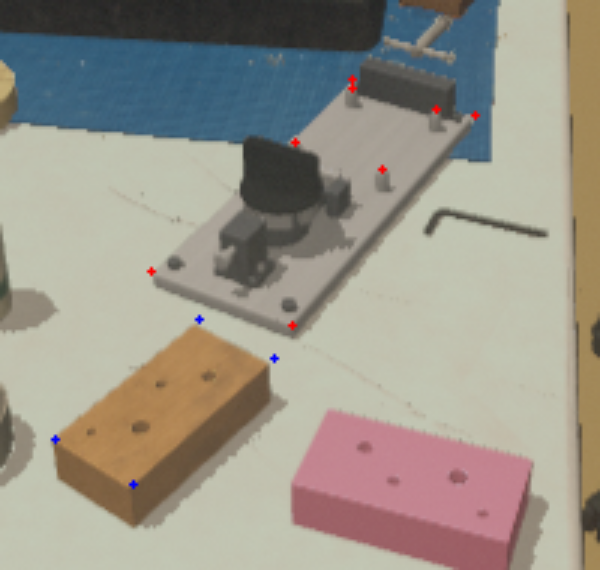

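The dots projected from the top view agree with the side view to about 2 mm, for the block as well as the jig. Now I'll move around in front of the drill press.

Call:
play_rows(motion="0 0.95 -0.7 0 -0.133;0 0.95 -0.7 0 -0.133;0 0.95 -0.7 0 -0.133;0 0.95 -0.7 0 -0.133;0 0.95 -0.7 0 -0.133")

```text
clock: 0.6
eef_pos: [0.3362, -0.5573, 0.2377]
ee_rot: [-2.903, -1.201, 0.0]
wrist_force: [-0.8, -0.8, -0.8]
finger_gap: 0.0929
grip_force: 0.0
```

Call:
play_rows(motion="0 1 -0.5 0 0;0 1 -0.5 0 0;0 1 -0.5 0 0;0 1 -0.5 0 0")

```text
clock: 1.0
eef_pos: [0.3796, -0.4275, 0.2377]
ee_rot: [-2.901, -1.203, -0.001]
wrist_force: [-0.1, -0.2, 0.3]
finger_gap: 0.0927
grip_force: 0.0
```

Call:
play_rows(motion="0 1 -0.6 0 0;0 1 -0.6 0 0;0 1 -0.6 0 0;0 1 -0.6 0 0")

```text
clock: 1.4
eef_pos: [0.4136, -0.292, 0.2377]
ee_rot: [-2.901, -1.204, -0.001]
wrist_force: [0.6, -0.2, -0.3]
finger_gap: 0.0929
grip_force: 0.0
```

Call:
play_rows(motion="0 1 -0.6 0 0;0 1 -0.6 0 0;0 1 -0.6 0 0;0 1 -0.6 0 0")

```text
clock: 1.8
eef_pos: [0.4485, -0.1568, 0.2378]
ee_rot: [-2.901, -1.204, -0.002]
wrist_force: [-0.1, -1.1, -0.2]
finger_gap: 0.093
grip_force: 0.0
```

Call:
play_rows(motion="0 1 -0.7 0 0;0 1 -0.7 0 0;0 1 -0.7 0 0;0 1 -0.7 0 0;0 1 -0.7 0 0")

```text
clock: 2.3
eef_pos: [0.4733, -0.0165, 0.2374]
ee_rot: [2.903, 1.198, -0.001]
wrist_force: [-0.6, -0.7, 0.5]
finger_gap: 0.093
grip_force: 0.0
```

Call:
play_rows(motion="0 1 -0.7 0 0;0 1 -0.7 0 0;0 1 -0.7 0 0;0 1 -0.7 0 0")

```text
clock: 2.7
eef_pos: [0.5002, 0.1325, 0.2377]
ee_rot: [-2.9, -1.203, -0.004]
wrist_force: [-0.5, -0.2, 0.1]
finger_gap: 0.0931
grip_force: 0.0
```

Call:
play_rows(motion="0 1 -0.7 0 -0.173;0 1 -0.7 0 -0.173;0 1 -0.7 0 -0.173;0 1 -0.7 0 -0.173;0 1 -0.7 0 -0.173;0 1 -0.7 0 -0.173")

```text
clock: 3.3
eef_pos: [0.5251, 0.2697, 0.2371]
ee_rot: [2.481, 1.925, -0.003]
wrist_force: [-0.5, -0.1, -0.6]
finger_gap: 0.093
grip_force: 0.0
```

```bash
cat >> h.py <<'E'
from scipy.spatial.transform import Rotation as Ro
def go(X,yaw_deg):
    "units to reach world point X with tool y at angle yaw_deg"
    s=bot.read_state(); R=Ro.from_rotvec(s["ee_rot"]).as_matrix()
    y=np.degrees(np.arctan2(R[1,1],R[0,1])); t=-((yaw_deg-y+180)%360-180)
    print("pos",s["eef_pos"].round(4),"tooly",y.round(2),"units",(R.T@(np.array(X)-s["eef_pos"])/.12).round(3),"turn",round(t/180,4),"j",s["joints"].round(2))
E
python3 -c "
from h import *
go([.5445,.369,.1],-13.8)"
```

```text
pos [0.5251 0.2697 0.2371] tooly -14.38 units [ 0.844 -0.049  1.14 ] turn -0.0032 j [-0.29  0.46 -0.4   1.9   0.24  0.83 -1.07]
```

Call:
play_rows(motion="0 0.844 -0.05 0 -0.003;0 0.844 -0.05 0 -0.003;0 0.844 -0.05 0.5 -0.003;0 0.844 -0.05 1 -0.003;0 0.844 -0.05 1 -0.003;0 0.844 -0.05 1 -0.003")

```text
clock: 3.9
eef_pos: [0.5421, 0.3693, 0.1143]
ee_rot: [2.469, 1.94, -0.01]
wrist_force: [0.3, 0.2, -0.1]
finger_gap: 0.0931
grip_force: 0.0
```

```bash
python3 -c "
from h import *
go([.5445,.369,.024],-13.8)
c=shot('side','pics/side1.png'); cv2.imwrite('pics/s1.png',cv2.resize(c['frame'][180:420,130:430],None,fx=2.5,fy=2.5)[:,:,::-1])"
```

```text
pos [0.5421 0.3693 0.1143] tooly -13.69 units [0.007 0.022 0.753] turn 0.0006 j [-0.47  0.68 -0.33  1.84  0.34  0.68 -1.24]
```

View pics/s1.png

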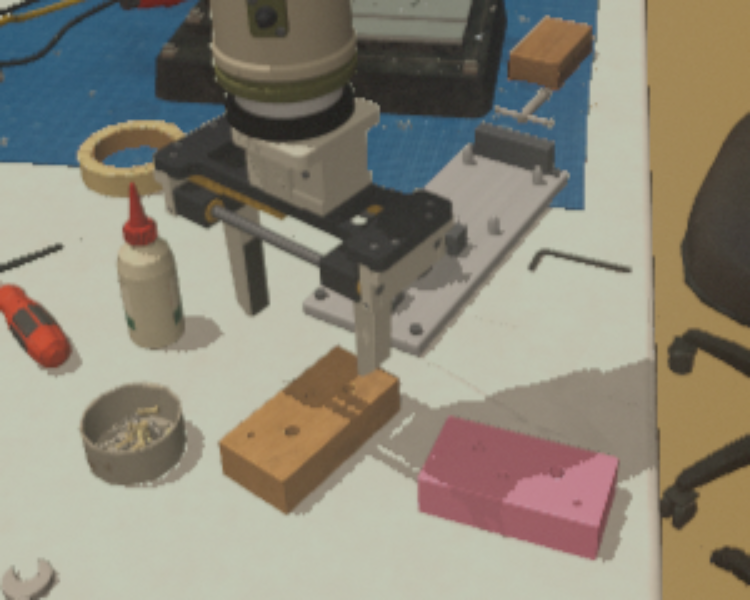

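The fingers straddle the block, with tips at (255,300) and (372,365). The bottle and the tin stand clear. Next I descend and grip.

Call:
play_rows(motion="0 0.007 0.022 0.3 0;0 0.007 0.022 0.6 0;0 0.007 0.022 0.753 0;0 0.007 0.022 0.753 0;255 0.007 0.022 0.753 0;255 0.007 0.022 0.753 0;255 0.007 0.022 0.753 0;255 0.007 0.022 0.753 0;255 0.007 0.022 0.753 0;255 0.007 0.022 0.753 0;255 0.007 0.022 0.753 0;255 0.007 0.022 0.753 0", squeeze=20)

```text
clock: 5.15
eef_pos: [0.5456, 0.3735, 0.0281]
ee_rot: [2.466, 1.946, 0.001]
wrist_force: [-0.3, -1.6, 6.6]
finger_gap: 0.0599
grip_force: 20.0
```

```bash
python3 -c "
from h import *
print(bot.read_state()['finger_gap'],bot.read_state()['grip_force'])
go([.542,.369,.14],-6.36)"
```

```text
0.05988733489056067 19.996480643749237
pos [0.5456 0.3735 0.0281] tooly -13.44 units [-0.043 -0.02  -0.933] turn -0.0393 j [-0.51  0.8  -0.28  1.87  0.4   0.53 -1.29]
```

Call:
play_rows(motion="255 0 0 -0.3 0;255 0 0 -0.6 0;255 0 0 -0.933 -0.04;255 0 0 -0.933 -0.04;255 0 0 -0.933 -0.04;255 0 0 -0.933 -0.04")

```text
clock: 5.75
eef_pos: [0.5447, 0.3726, 0.138]
ee_rot: [2.34, 2.096, -0.003]
wrist_force: [0.3, -0.2, -1.5]
finger_gap: 0.06
grip_force: 20.0
```

```bash
python3 -c "
from h import *
s=bot.read_state();print(s['wrist_force'],s['wrist_torque'],s['finger_gap'])
go([.542,.369,.14],-6.36)
c=shot('side','pics/side2.png'); cv2.imwrite('pics/s2.png',cv2.resize(c['frame'][180:400,150:400],None,fx=3,fy=2.7)[:,:,::-1])"
```

```text
[ 0.31071665 -0.21543232 -1.54024121] [-0.07627839 -0.05956212 -0.00374491] 0.05999715779162086
pos [0.5447 0.3726 0.138 ] tooly -6.29 units [-0.032 -0.019 -0.017] turn 0.0004 j [-0.44  0.66 -0.39  1.82  0.36  0.73 -1.13]
```

View pics/s2.png

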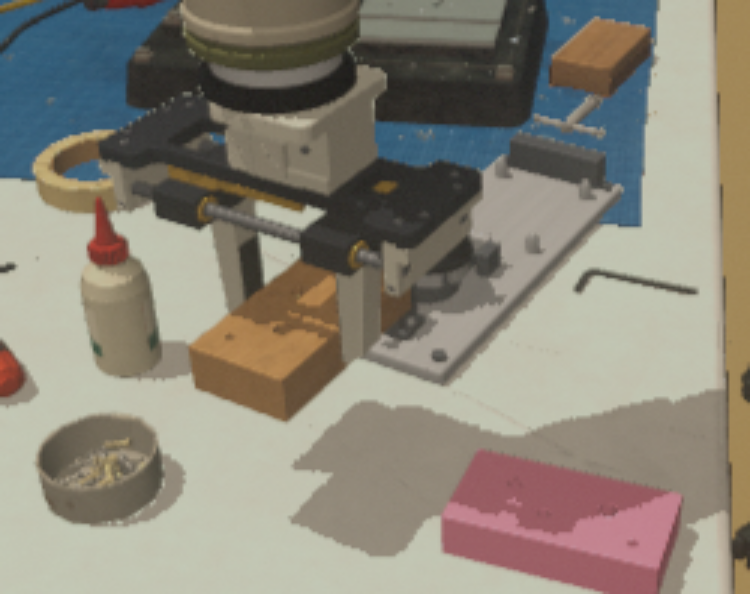

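The block hangs level between the fingers. The corners of its near end are at crop (191,349) and (288,379) on top and (286,420) and (193,388) below.

```bash
python3 -c "
from h import *
c=load('pics/side2.png')
q=lambda u,v:(150+u/3-.3,180+v/2.7-.3)
for s,z in(((191,349),.142),((288,379),.142),((286,420),.11),((193,388),.11)): print(onz(c,*q(*s),z).round(4))
a=np.radians(-6.36); ux=np.array([np.cos(a),np.sin(a)]);uy=np.array([-ux[1],ux[0]]); p=np.array([.5447,.3726])
for L in(.06,):
  for sx in(.03,-.03):
    for z in(.142,.11):
      u,v=proj(c,[*(p+uy*L+ux*sx),z]); print(sx,z,((u-150+.3)*3,(v-180+.3)*2.7))
"
```

```text
[0.5775 0.4279 0.142 ]
[0.5191 0.4312 0.142 ]
[0.5232 0.4309 0.11  ]
[0.5816 0.4262 0.11  ]
0.03 0.142 (np.float64(183.8680638559307), np.float64(348.4601883943636))
0.03 0.11 (np.float64(190.83294298874983), np.float64(391.1223702723639))
-0.03 0.142 (np.float64(279.34382031362014), np.float64(382.7868601628977))
-0.03 0.11 (np.float64(284.28592323788115), np.float64(426.15330216394807))
```

Call:
play_rows(motion="255 -0.1 0 -0.25 0;255 -0.5 0 -0.25 0;255 -0.9 0 -0.25 0;255 -0.9 0 -0.25 0;255 -0.9 0 -0.25 0")

```text
clock: 6.3
eef_pos: [0.5334, 0.2644, 0.1682]
ee_rot: [-2.341, -2.094, 0.003]
wrist_force: [0.6, 0.5, -0.8]
finger_gap: 0.0601
grip_force: 20.0
```

Call:
play_rows(motion="255 -0.3 0 0 0;255 -0.65 0 0 0;255 -0.9 0 0 0;255 -0.9 0 0 0;255 -0.9 0 0 0")

```text
clock: 6.8
eef_pos: [0.5221, 0.1596, 0.1688]
ee_rot: [-2.338, -2.097, -0.0]
wrist_force: [0.3, 1.1, -1.1]
finger_gap: 0.0595
grip_force: 20.0
```

```bash
python3 -c "
from h import *
go([.544,.0625,.08],-6.36)"
```

```text
pos [0.5221 0.1596 0.1688] tooly -6.22 units [-0.785  0.27   0.739] turn 0.0008 j [-0.09  0.51 -0.43  2.06  0.35  0.64 -0.87]
```

Call:
play_rows(motion="255 -0.4 0.135 0 0;255 -0.785 0.27 0 0.001;255 -0.785 0.27 0.3 0.001;255 -0.785 0.27 0.6 0.001;255 -0.785 0.27 0.7 0.001;255 -0.785 0.27 0.7 0.001;255 -0.785 0.27 0.7 0.001")

```text
clock: 7.5
eef_pos: [0.5443, 0.0633, 0.0858]
ee_rot: [-2.339, -2.097, -0.001]
wrist_force: [1.0, -0.0, -1.8]
finger_gap: 0.0604
grip_force: 20.0
```

```bash
python3 -c "
from h import *
go([.544,.0625,.042],-6.36)
c=shot('side','pics/side3.png'); cv2.imwrite('pics/s3.png',cv2.resize(c['frame'][190:330,230:390],None,fx=4.2,fy=4.2,interpolation=2)[:,:,::-1])"
```

```text
pos [0.5443 0.0633 0.0858] tooly -6.27 units [-0.007 -0.002  0.365] turn 0.0005 j [ 0.02  0.63 -0.34  2.11  0.45  0.47 -0.78]
```

View pics/s3.png

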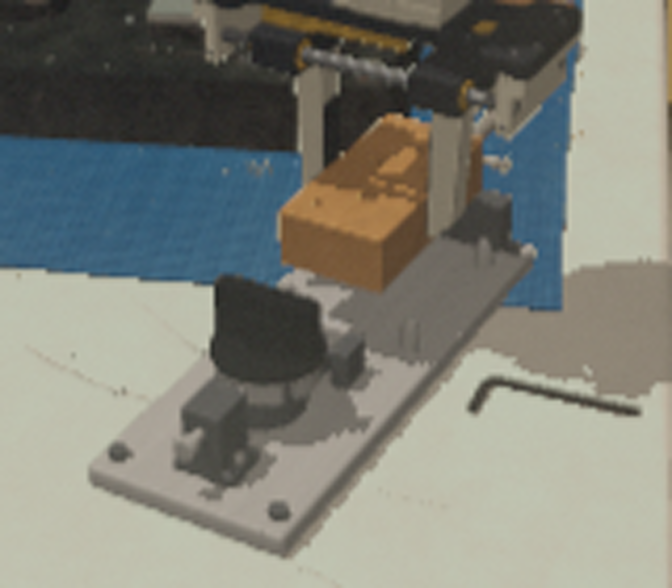

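The block hangs over the nest. Its near-end corners are at (281,211), (382,242), (380,291) and (283,262). I'll check where it is in the jig frame before lowering it.

```bash
python3 -c "
from h import *
c=load('pics/side3.png')
q=lambda u,v:(230+u/4.2-.4,190+v/4.2-.4)
s=[ 0.5480441,0.09481969,-0.11101456]; R=np.array([[np.cos(s[2]),-np.sin(s[2])],[np.sin(s[2]),np.cos(s[2])]])
for dz in(0,.002):
  for u,z in(((281,211),.090),((382,242),.090),((380,291),.058),((283,262),.058)): print(dz,(R.T@(onz(c,*q(*u),z+dz)[:2]-s[:2])*1e3).round(1))
# jig features in side view, plate corners
for u,n in(((93,470),'55,165'),((283,545),'-55,165')): print(n,(R.T@(onz(c,*q(*u),.014)[:2]-s[:2])*1e3).round(1))
print('tcp',(R.T@(bot.read_state()['eef_pos'][:2]-s[:2])*1e3).round(1))
"
```

```text
0 [27.8 25.1]
0 [-31.1  26.4]
0 [-28.5  23.1]
0 [28.2 23.5]
0.002 [26.1 27.9]
0.002 [-32.5  29.2]
0.002 [-29.9  25.7]
0.002 [26.6 26.1]
55,165 [ 50.3 166.7]
-55,165 [-56.5 169. ]
tcp [  0.1 -32. ]
```

Call:
play_rows(motion="255 -0.007 0 0.08 0;255 -0.007 0 0.16 0;255 -0.007 0 0.22 0;255 -0.007 0 0.28 0;255 -0.007 0 0.31 0;255 -0.007 0 0.34 0;255 -0.007 0 0.34 0;255 -0.007 0 0.34 0")

```text
clock: 8.35
eef_pos: [0.5438, 0.0607, 0.0444]
ee_rot: [-2.342, -2.094, 0.0]
wrist_force: [-0.2, -0.2, -2.4]
finger_gap: 0.0599
grip_force: 20.0
```

Call:
play_rows(motion="255 0 0 0.01 0;255 0 0 0.02 0;255 0 0 0.025 0;255 0 0 0.025 0")

```text
clock: 8.75
eef_pos: [0.5439, 0.0606, 0.042]
ee_rot: [2.342, 2.094, 0.001]
wrist_force: [-1.3, -1.0, 6.2]
finger_gap: 0.0599
grip_force: 20.0
```

The block met the plate at the expected height, so I release and rise.

Call:
play_rows(motion="0 0 0 0 0;0 0 0 0 0;0 0 0 0 0;0 0 0 0 0;0 0 0 0 0;0 0 0 0 0;0 0 0 -0.3 0;0 0 0 -0.7 0;0 0 0 -1 0;0 0 0 -1 0;0 0 0 -1 0;0 0 0 -1 0")

```text
clock: 9.95
eef_pos: [0.5432, 0.0603, 0.1605]
ee_rot: [-2.342, -2.093, 0.002]
wrist_force: [-0.7, -0.2, -0.3]
finger_gap: 0.093
grip_force: 0.0
```

```bash
python3 -c "
from h import *
go([.557,.178,.16],92)
c=shot('side','pics/side4.png'); cv2.imwrite('pics/s4.png',cv2.resize(c['frame'][190:330,230:390],None,fx=4.2,fy=4.2,interpolation=2)[:,:,::-1])"
```

```text
pos [0.5432 0.0603 0.1605] tooly -6.41 units [0.988 0.005 0.004] turn -0.5467 j [ 0.1   0.52 -0.44  2.06  0.37  0.63 -0.71]
```

View pics/s4.png

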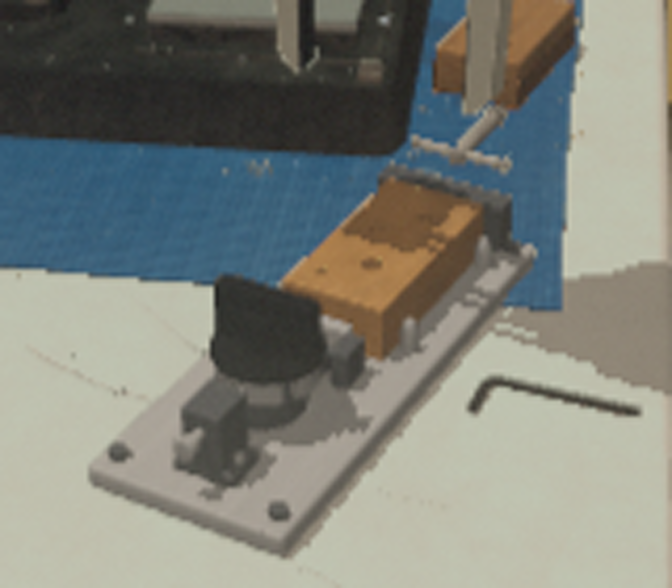

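The block lies flat between the posts, with its end near the foot at (370,340). Now the knob.

Call:
play_rows(motion="0 0.3 0 0 -0.1;0 0.6 0 0 -0.2;0 0.973 0.005 0 -0.535;0 0.973 0.005 0 -0.535;0 0.973 0.005 0 -0.535;0 0.973 0.005 0 -0.535;0 0.973 0.005 0 -0.535;0 0.973 0.005 0 -0.535;0 0.973 0.005 0 -0.535;0 0.973 0.005 0 -0.535;0 0.973 0.005 0 -0.535;0 0.973 0.005 0 -0.535;0 0.973 0.005 0 -0.535")

```text
clock: 11.3
eef_pos: [0.5569, 0.1765, 0.1602]
ee_rot: [-0.007, -3.139, -0.0]
wrist_force: [-0.1, -0.8, -0.3]
finger_gap: 0.0928
grip_force: 0.0
```

```bash
python3 -c "
from h import *
go([.5573,.178,.077],90.2)"
```

```text
pos [0.5569 0.1765 0.1602] tooly 89.76 units [-0.005  0.012  0.693] turn -0.0025 j [ 0.18  0.68 -0.89  1.96  0.71  0.85  0.46]
```

Call:
play_rows(motion="0 -0.005 0.012 0.3 -0.002;0 -0.005 0.012 0.55 -0.002;0 -0.005 0.012 0.69 -0.002;0 -0.005 0.012 0.69 -0.002;0 -0.005 0.012 0.69 -0.002")

```text
clock: 11.8
eef_pos: [0.5578, 0.1785, 0.0787]
ee_rot: [0.005, -3.141, -0.0]
wrist_force: [0.0, -0.2, -0.3]
finger_gap: 0.093
grip_force: 0.0
```

Call:
play_rows(motion="255 0 0 0 0;255 0 0 0 0;255 0 0 0 0;255 0 0 0 0;255 0 0 0 0;255 0 0 0 0;255 0 0 0 0;255 0 0 0 0;255 0 0 0 0;255 0 0 0 0;255 0 0 0 0;255 0 0 0 0", squeeze=25)

```text
clock: 13.0
eef_pos: [0.5579, 0.18, 0.0787]
ee_rot: [-0.008, 3.141, 0.005]
wrist_force: [0.4, 5.8, -4.1]
finger_gap: 0.0131
grip_force: 24.5
```

```bash
python3 -c "
from h import *
go([.5573,.178,.077],90.2);s=bot.read_state();print(s['wrist_force'],s['wrist_torque'])"
```

```text
pos [0.5579 0.18   0.0787] tooly 90.29 units [ 0.005 -0.017  0.014] turn 0.0005 j [ 0.1   0.78 -0.78  2.01  0.85  0.72  0.35]
[ 0.42557376  5.82876687 -4.14081343] [ 1.13893193 -0.16430702 -0.30369719]
```

The 13.1 mm gap and −0.3 N m wrist torque show that the bar sits a few degrees clockwise of the pads. I'll align, then turn up to the earliest possible drop.

Call:
play_rows(motion="255 0 0.01 0 0.01;255 0 0.01 0 0.02;255 0 0.01 0 0.022;255 0 0.01 0 0.022")

```text
clock: 13.4
eef_pos: [0.5576, 0.1801, 0.0786]
ee_rot: [-0.101, -3.14, -0.002]
wrist_force: [-1.3, 5.0, -2.1]
finger_gap: 0.0124
grip_force: 24.4
```

```bash
cat > t.py <<'E'
from h import *
s=bot.read_state();R=Ro.from_rotvec(s["ee_rot"]).as_matrix()
print(s["clock"],s["eef_pos"].round(4),"y",np.degrees(np.arctan2(R[1,1],R[0,1])).round(2),"F",s["wrist_force"].round(1),"T",s["wrist_torque"].round(3),"gap",round(s["finger_gap"],4),"tau7",s["tau"][6].round(3),"j7",s["joints"][6].round(3))
E
python3 t.py
```

```text
13.4 [0.5576 0.1801 0.0786] y 86.32 F [-1.3  5.  -2.1] T [ 1.077  0.192 -0.146] gap 0.0124 tau7 0.017 j7 0.29
```

Call:
play_rows(motion="255 0 0 0 0.015;255 0 0 0 0.03;255 0 0 0 0.045;255 0 0 0 0.06;255 0 0 0 0.06;255 0 0 0 0.06")

```text
clock: 14.0
eef_pos: [0.5574, 0.1802, 0.0786]
ee_rot: [-0.395, -3.116, -0.002]
wrist_force: [-2.3, 5.7, -2.0]
finger_gap: 0.0121
grip_force: 24.9
```

```bash
python3 t.py
```

```text
14.0 [0.5574 0.1802 0.0786] y 75.57 F [-2.3  5.7 -2. ] T [ 1.199  0.331 -0.062] gap 0.0121 tau7 -0.016 j7 0.135
```

Call:
play_rows(motion="255 0.003 0.012 0 0.015;255 0.003 0.012 0 0.03;255 0.003 0.012 0 0.045;255 0.003 0.012 0 0.06;255 0.003 0.012 0 0.075;255 0.003 0.012 0 0.085;255 0.003 0.012 0 0.085")

```text
clock: 14.7
eef_pos: [0.5575, 0.1805, 0.0786]
ee_rot: [-0.808, -3.036, 0.001]
wrist_force: [-4.0, 1.3, -0.1]
finger_gap: 0.012
grip_force: 25.0
```

```bash
python3 t.py; python3 - <<'E'
from h import *
c=shot("top","pics/top5.png")
cv2.imwrite("pics/t5.png",cv2.resize(c["frame"][195:265,215:320],None,fx=7,fy=7,interpolation=2)[:,:,::-1])
c=shot("side","pics/side5.png")
E
```

```text
14.7 [0.5575 0.1805 0.0786] y 60.2 F [-4.   1.3 -0.1] T [0.376 0.629 0.126] gap 0.012 tau7 -0.466 j7 -0.082
```

Call:
play_rows(motion="255 0 0 0 0.011;255 0 0 0 0.022;255 0 0 0 0.022")

```text
clock: 15.1
eef_pos: [0.5576, 0.1805, 0.0785]
ee_rot: [-0.915, -3.005, 0.001]
wrist_force: [-4.4, 1.5, 2.7]
finger_gap: 0.0113
grip_force: 24.9
```

```bash
python3 t.py
```

```text
15.1 [0.5576 0.1805 0.0785] y 56.13 F [-4.4  1.5  2.7] T [0.258 1.08  0.075] gap 0.0113 tau7 -0.487 j7 -0.138
```

Call:
play_rows(motion="255 0 0 0 0.01;255 0 0 0 0.02;255 0 0 0 0.02")

```text
clock: 15.4
eef_pos: [0.5576, 0.1806, 0.0785]
ee_rot: [-1.007, -2.975, 0.001]
wrist_force: [-4.5, 1.3, 2.1]
finger_gap: 0.012
grip_force: 24.9
```

```bash
python3 t.py
```

```text
15.4 [0.5576 0.1806 0.0785] y 52.6 F [-4.5  1.3  2.1] T [0.181 1.006 0.014] gap 0.012 tau7 -0.399 j7 -0.187
```

Call:
play_rows(motion="255 0 0 0 0.01;255 0 0 0 0.02;255 0 0 0 0.02")

```text
clock: 15.7
eef_pos: [0.5576, 0.1806, 0.0785]
ee_rot: [-1.099, -2.943, 0.001]
wrist_force: [-4.9, 0.6, 1.7]
finger_gap: 0.0118
grip_force: 25.0
```

```bash
python3 t.py
```

```text
15.7 [0.5576 0.1806 0.0785] y 49.04 F [-4.9  0.6  1.7] T [0.269 1.019 0.149] gap 0.0118 tau7 -0.443 j7 -0.236
```

Call:
play_rows(motion="255 0 0 0 0.01;255 0 0 0 0.02;255 0 0 0 0.02")

```text
clock: 16.0
eef_pos: [0.5577, 0.1806, 0.0786]
ee_rot: [-1.19, -2.907, 0.001]
wrist_force: [-4.5, 2.2, 1.0]
finger_gap: 0.0119
grip_force: 25.0
```

```bash
python3 t.py
```

```text
16.0 [0.5577 0.1806 0.0786] y 45.47 F [-4.5  2.2  1. ] T [0.31  1.012 0.127] gap 0.0119 tau7 -0.429 j7 -0.284
```

Call:
play_rows(motion="255 0 0 0 0.01;255 0 0 0 0.02;255 0 0 0 0.02")

```text
clock: 16.3
eef_pos: [0.5577, 0.1807, 0.0786]
ee_rot: [-1.281, -2.869, 0.001]
wrist_force: [-5.1, 0.5, 2.2]
finger_gap: 0.0118
grip_force: 25.0
```

```bash
python3 t.py
```

```text
16.3 [0.5577 0.1807 0.0786] y 41.89 F [-5.1  0.5  2.2] T [0.249 1.077 0.145] gap 0.0118 tau7 -0.435 j7 -0.332
```

Call:
play_rows(motion="255 0 0 0 0.01;255 0 0 0 0.02;255 0 0 0 0.02")

```text
clock: 16.6
eef_pos: [0.5577, 0.1807, 0.0786]
ee_rot: [-1.37, -2.827, 0.001]
wrist_force: [-5.4, 1.8, 1.0]
finger_gap: 0.0121
grip_force: 25.0
```

```bash
python3 t.py
```

```text
16.6 [0.5577 0.1807 0.0786] y 38.3 F [-5.4  1.8  1. ] T [0.359 1.024 0.15 ] gap 0.0121 tau7 -0.42 j7 -0.38
```

Call:
play_rows(motion="255 0 0 0 0.01;255 0 0 0 0.02;255 0 0 0 0.02")

```text
clock: 16.9
eef_pos: [0.5578, 0.1808, 0.0786]
ee_rot: [-1.458, -2.783, 0.0]
wrist_force: [-5.3, 1.8, 1.8]
finger_gap: 0.0119
grip_force: 24.9
```

```bash
python3 t.py
```

```text
16.9 [0.5578 0.1808 0.0786] y 34.69 F [-5.3  1.8  1.8] T [ 0.45   0.975 -0.183] gap 0.0119 tau7 -0.131 j7 -0.428
```

The torque dropped from +0.15 to −0.18 N m, and joint 7's effort fell with it, which looks like the snap. I'll compare the pin's tail with the picture taken before.

Call:
play_rows(motion="255 0 0 0 0;255 0 0 0 0;255 0 0 0 0")

```text
clock: 17.2
eef_pos: [0.5579, 0.1807, 0.0786]
ee_rot: [-1.457, -2.783, 0.0]
wrist_force: [-4.7, 2.2, -0.7]
finger_gap: 0.0121
grip_force: 24.9
```

```bash
python3 t.py; python3 - <<'E'
from h import *
a=load("pics/side5.png")["frame"]; b=shot("side","pics/side6.png")["frame"]
x=[cv2.resize(i[265:315,255:315],None,fx=6.5,fy=6.5,interpolation=2) for i in(a,b)]
cv2.imwrite("pics/cmp.png",np.hstack(x)[:,:,::-1])
E
```

```text
17.2 [0.5579 0.1807 0.0786] y 34.74 F [-4.7  2.2 -0.7] T [ 0.457  0.996 -0.175] gap 0.0121 tau7 0.19 j7 -0.428
```

View pics/cmp.png

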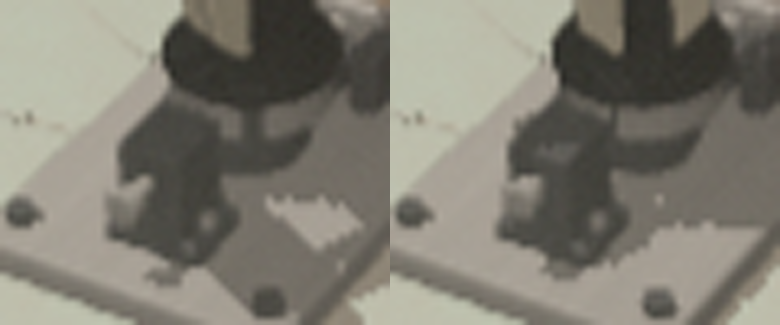

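The pin's tail moved about (+4,−8) crop pixels towards the knob, roughly 4.5 mm, so the pin is in. I release and rise.

Call:
play_rows(motion="0 0 0 0 0;0 0 0 0 0;0 0 0 0 0;0 0 0 0 0;0 0 0 0 0;0 0 0 0 0;0 0 0 -0.2 0;0 0 0 -0.5 0;0 0 0 -0.9 0;0 0 0 -0.9 0;0 0 0 -0.9 0;0 0 0 -0.9 0")

```text
clock: 18.45
eef_pos: [0.5575, 0.1801, 0.1857]
ee_rot: [-1.459, -2.781, 0.002]
wrist_force: [-0.1, -0.6, -0.3]
finger_gap: 0.0928
grip_force: 0.0
```

```bash
python3 t.py; python3 - <<'E'
from h import *
b=shot("side","pics/side7.png")["frame"]
cv2.imwrite("pics/s7.png",cv2.resize(b[220:330,250:375],None,fx=5.4,fy=5.4,interpolation=2)[:,:,::-1])
E
```

```text
18.45 [0.5575 0.1801 0.1857] y 34.63 F [-0.1 -0.6 -0.3] T [-0.017 -0.094 -0.006] gap 0.0928 tau7 0.005 j7 -0.296
```

View pics/s7.png

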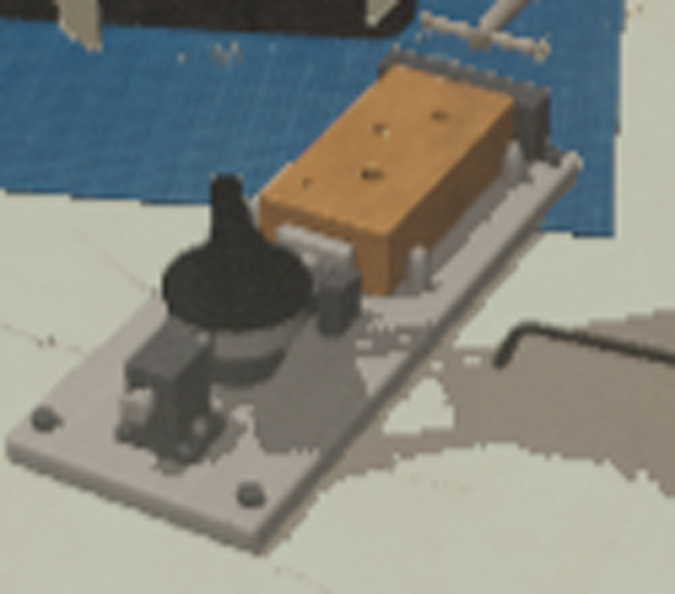

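The knob has stayed turned after release, with the bar at (228,220). The block sits against the fence at (465,80), and the foot touches it at (310,245). The pin is in, and the robot is touching nothing.

```bash
python3 -c "
from cell import bot
print(bot.job_done())"
```

```text
the job is handed in; nothing more can be done
None
```

The block is clamped against the fence with the index pin in the notch and everything released; I handed the job in at about 18.5 s and it returned no verdict, so these results come from my own pictures and torque readings.

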